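# Air the glued model house under a sprung lid

## Robot

A 6-joint arm with a two-finger parallel gripper is mounted at the origin on the work surface. World frame = base frame: x ahead of the robot, y to its left, z up, the work surface at z = 0. Lengths are in m, angles in degrees, forces in N, time in s.
With the tool pointing down it reaches from about 0.375 to 0.9 m from the base axis. Payload 3.1 kg.
Tool frame: the origin (TCP) lies at the very end of the fingers, on their centre line; the grasp point (between the pads) lies 19 mm behind it; z points along the fingers, y is the direction in which the jaws open and shut (so a half turn about z gives the same grasp; the last joint's range is limited). The gripper opens to 87 mm and grips with 3 to 60 N. Pads are 19 mm wide; open, the fingers measure 117 mm over their backs; the gripper's body (75 mm by 190 mm) begins 51 mm behind the grasp point.
Start: joints at [57.897, 30.224, 82.088, -0, 67.689, -10.227], TCP at [0.233, 0.58, 0.223] pointing down, gripper open.
Joint ranges: [-176.69, 176.69], [-43.24, 126.21], [12.49, 139.97], [-82, 262], [0, 151.66], [-163.58, 163.58]. Speed limits (degrees/s): [159.86, 159.86, 180, 180, 180, 180].

## Interface

Orientations are given as a 3x3 rotation matrix whose columns are the frame's x, y, z axes.
In Python, from rig import read_state, capture, hand_in gives the robot as it stands. The module is installed in compiled form; this text tells all that it offers.
- The arm moves only by the tool move_arm, never from a script. Its arguments are lists of equal length, an entry for each row: "linear": the shift along the tool's x, y, z in cm, a list of three; "angular": the turn, a rotation vector about the tool's x, y, z in rad, a list of three; "fingers": the gripper command: -1 is fully open, 1 is shut, values between are in proportion. In form: {"linear": [[tx, ty, tz], ...], "angular": [[wx, wy, wz], ...], "fingers": [fingers, ...]}. A call has 1 to 12 rows; each row is the pose to reach, as a shift and turn from the pose measured when the call began, along the tool's axes at that moment; what a row does not reach only later rows make up. A row lasts 1/12 s, in which the tool goes at most 41.7 mm and 7.16 degrees, less where a joint would pass 70% of its speed; a pose out of reach is approached as far as the arm can. A call with a gripper value outside its range is refused whole. The fingers move at their own pace and stop on an object; the grip force is fixed at half the most. Time passes only in rows, so rows that repeat a pose let the fingers close. It gives the time, the measured TCP pose, the force and the opening at its end, in the units of the state.
- read_state(): the state, without advancing time (a new reading comes with each control period).
- capture(name): name is "scene" or "side" or "wrist"; returns a dict with "color" (420x560x3 uint8, red, green, blue), "fx", "fy", "cx", "cy" (pixels), "view" (4x4, takes a point from world to camera coordinates); the wrist camera has in their place "hand_eye" (4x4, takes a point from camera to tool coordinates, whose origin is the TCP and whose axes are the flange's). Camera axes: x right, y down, z forward; pixel columns grow to the right and rows downward; lengths in m; the calibration is good to about 2 mm. A picture is of the moment at which its call begins: read the wrist's pose just before it. There is no depth.
- hand_in(): hands the job in, once; it reports no verdict.
The state is a dict: "time_s": time; "joint_positions": joint angles; "qvel": joint speeds; "tau": joint torques, N m; "position": TCP position; "tcp_rot": TCP orientation; "force": force on the tool from outside, world axes, zero at the start; "moment": the same for the moment, N m; "opening": opening from 0.0 (shut) to 1.0 (fully open).
Only numpy, scipy, OpenCV 4.12 (cv2) and the standard library are available. Lean on these libraries where they do the work, as an engineer would, in place of code of your own. Each camera call takes 0.05 s, during which the arm holds its last target. There are 200 camera calls.

## Task

First turn the fan control's selector knob to its green mark. Then, by its yellow grip, lift the airing box's blue lid clearly past the red balance marks, bring it back and hold it still just below balance, with its white pointers in the green bands. Finish while your fingers are still holding the lid there (it would fall shut if let go), and leave the things lying about where they are.

Things in the scene. Friction and masses are not known exactly. Their poses are not given: they have to be found in the camera images.
- selector_grip (a point): Grip point of the selector knob, on its vertical turning axis, 12 mm below its top, 90 mm above the table. The knob is a black upright bar, 46 mm long (x axis) and 14 mm thick (y axis), rising 38 mm above a 48 mm disc, with a white pointer line on the -x end of its top. This frame turns with the knob.
- selector (a joint): Turn of the knob in rad, growing clockwise seen from above, 0 to 1.8. Spring detents at 0 (white dot), 0.6 (yellow), 1.2 (green) and 1.8 (red); the pointer points at the dot, and the knob clicks into the nearest detent when let go. It starts at white or yellow. Turning it takes up to about 0.1 N m.
- fan_control: Fixed grey case of 120 x 120 x 50 mm that carries the selector knob in the middle of its top, with four coloured dots round it. It stands left or right of the airing box. Origin under its centre, front facing -x.
- lid_handle (a point): Centre of the yellow grip: a horizontal round bar along y, 22 mm in diameter, 40 mm long, on a 14 mm wide stem 60 mm out from the lid's front edge, 240 mm from the hinge axis. It can be pinched from above by its two flat ends and then pivots between the fingers as the lid turns. 104 mm above the table when shut. This frame turns with the lid.
- lid_hinge (a point): Middle of the lid's hinge axis, on the far top edge of the fixed grey airing box (180 mm deep, 220 wide, 100 high), 104 mm above the table. Its frame belongs to the box: y along the hinge axis, -x towards the grip, z up. The lid is a blue frame, 180 x 220 x 8 mm, with a clear pane.
- lid_angle (a joint): Opening of the lid in rad: 0 shut, growing as its front rises, stop at 1.25. Springs carry most of its 0.85 kg: under 2 N at the grip moves it. It balances at 0.95, red beads on the fixed arcs beside it (100 mm from the hinge, tops 205 mm above the table): below that it falls shut, above it springs open. Green bands on the arcs: 0.70 to 0.92. White pointers on the lid move along them.
- lid: The whole lid with its grip. Its origin lies on the hinge axis; x, y, z as at the hinge while shut, turning with the lid. Use the point lid_handle for the grip.
- tub: Loose white glue tub with lid, 100 mm across, 95 mm high, origin under its centre. A bystander, on the other side of the box from the fan control.
- house: Loose model house, about 60 x 86 mm, 73 mm high to the ridge, origin under its centre. A bystander.
- rock: Loose grey cast rock, 110 mm across, 66 mm high, origin under its centre. A bystander.
- brush: Loose paint brush, 200 mm long, lying on the table near the robot. A bystander.
- tub_cover: Loose blue plastic disc, 110 mm across, 12 mm thick. A bystander.
- track: Loose piece of model track, 180 x 30 x 11 mm. A bystander.
- paint_jar: Loose small paint jar with green cap, 44 mm across, 50 mm high. A bystander.

How it is judged:
By the outcome, as a careful person would: the job done as asked, in the order asked, and still so for the second after the job is handed in, while the arm keeps its last pose, push and grip.
It also fails if it takes over 64 s, if anything falls off the work surface, if the arm or the gripper's body presses on something with over 40 N, if the wrist force passes 120 N, or if a joint passes its speed limit or range.

## Working session

There is one attempt and no reset: what is moved stays moved. The work goes in short steps, Python scripts to look and compute and a tool call to move; the robot and the scene stay as the last step left them, time stands still between calls to the robot, and variables do not carry over. Pictures are saved under pics/ and viewed, about 8 in all and at most 12, crops included, and the job is handed in when it is done.

Besides the shell and the picture viewer there is one more tool, called after "Emit:" as name(argument=value, ...) on one line, values as JSON. move_arm: Moves the arm, as the interface text tells. Its arguments: {"type":"object","properties":{"linear":{"type":"array"},"angular":{"type":"array"},"fingers":{"type":"array"}},"required":["linear","angular","fingers"]}

```bash
mkdir -p pics
python3 - <<'E'
from rig import *
import cv2,pickle
s=read_state();print(s)
d={n:capture(n) for n in("scene","side")}
pickle.dump(d,open('cap0.pkl','wb'))
for n in d: 
    c=d[n]; cv2.imwrite(f'pics/{n}0.png',cv2.resize(c['color'][:,:,::-1],(800,600),interpolation=cv2.INTER_CUBIC)); print(n,c['fx'],c['cx'],c['cy'],c['view'].round(3).tolist())
E
```

```text
{'time_s': 0.0, 'joint_positions': array([ 5.78971343e+01,  3.02790866e+01,  8.21570330e+01, -6.43121802e-04,
        6.76869276e+01, -1.02273880e+01]), 'qvel': array([ 0.02062275, -0.12759269,  0.03641126, -0.03035176, -0.01193511,
        0.08682943]), 'tau': array([ 3.71800979e-04, -4.40041566e+01, -1.76591778e+01,  6.34295843e-02,
        5.80646074e-02, -1.50709484e-04]), 'position': array([0.23245246, 0.57937994, 0.22156673]), 'tcp_rot': array([[-9.27997188e-01,  3.72585476e-01, -1.13251373e-03],
       [ 3.72587012e-01,  9.27995468e-01, -1.82472057e-03],
       [ 3.71103222e-04, -2.11529547e-03, -9.99997694e-01]]), 'force': array([-0.00254933,  0.11511569, -0.3615587 ]), 'moment': array([-0.00306906,  0.00922938, -0.03803913]), 'opening': 0.997551439785451}
scene 506.7733022649301 273.42490804672707 208.13850126654012 [[-0.639, 0.769, -0.015, 0.373], [0.514, 0.413, -0.752, -0.213], [-0.572, -0.489, -0.659, 1.925], [0.0, 0.0, 0.0, 1.0]]
side 502.69306312836824 279.8861674425289 211.878490770761 [[0.992, -0.125, -0.02, -0.568], [-0.095, -0.633, -0.768, 0.127], [0.083, 0.764, -0.64, 1.985], [0.0, 0.0, 0.0, 1.0]]
```

View pics/scene0.png

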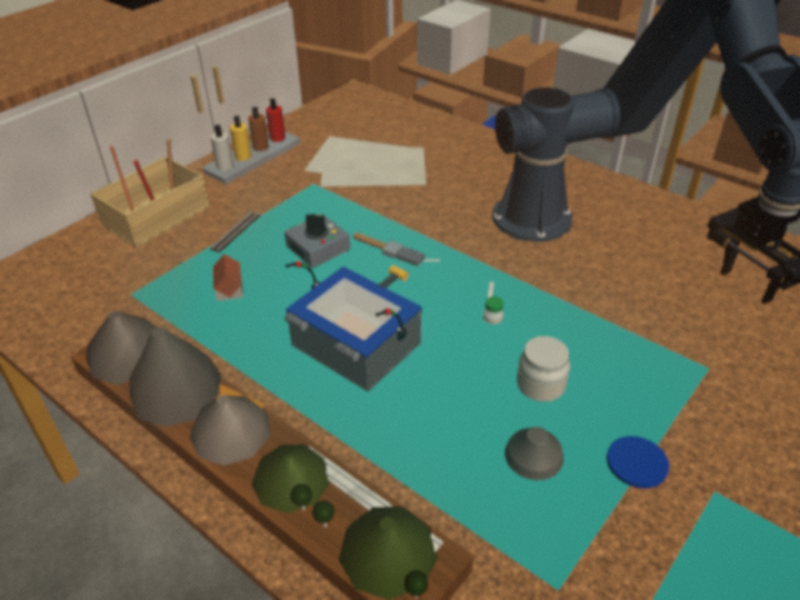

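View pics/side0.png

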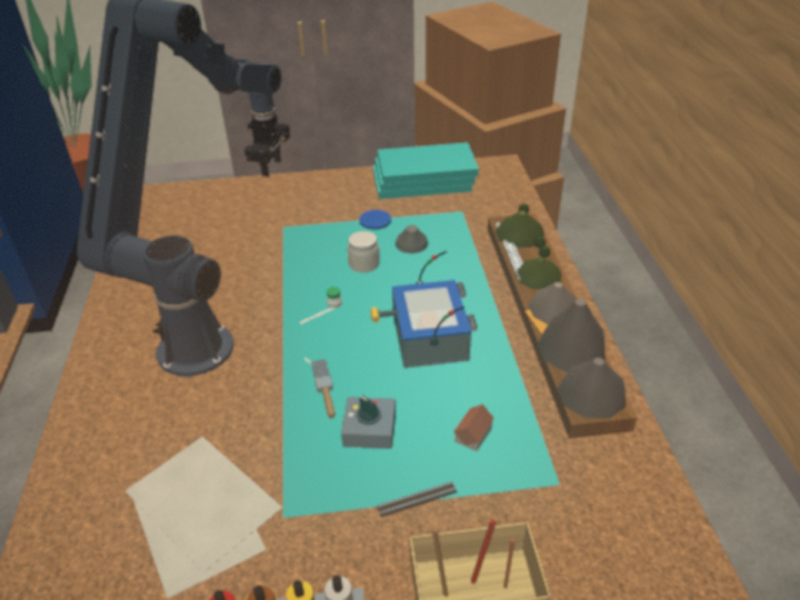

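The scene view shows the fan control at (317,235) with the knob at about (316,218), and the yellow grip at (398,273). The lid corners are near (345,268), (420,314), (365,355) and (287,315). In the side view the knob is at (368,405) and the grip at (376,314). I'll triangulate from these.

```bash
cat > h.py <<'E'
import numpy as np,cv2,pickle
def P(c): return np.array([[c['fx'],0,c['cx']],[0,c['fy'],c['cy']],[0,0,1]])@np.asarray(c['view'])[:3]
def tri(c1,p1,c2,p2):
    X=cv2.triangulatePoints(P(c1),P(c2),np.array(p1,float).reshape(2,1),np.array(p2,float).reshape(2,1)).ravel(); X=X[:3]/X[3]
    r=[ (lambda q:q[:2]/q[2])(P(c)@np.r_[X,1])-p for c,p in((c1,p1),(c2,p2))]
    return X,np.abs(r).max()
def onplane(c,p,z):
    M=P(c); H=np.c_[M[:,0],M[:,1],M[:,2]*z+M[:,3]]; q=np.linalg.solve(H,[*p,1]); return q[:2]/q[2]
E
python3 - <<'E'
from h import *
d=pickle.load(open('cap0.pkl','rb'));S,T=d['scene'],d['side']
k=.7
for n,a,b in [('grip',(398,273),(376,314)),('knobtop',(316,216),(368,403)),('f+y',(420,314),(393,288)),('h+y',(365,355),(461,282)),('h-y',(287,315),(472,333)),('f-y',(345,268),(400,338)),('house ridge',(228,257),(480,408))]:
    print(n,*tri(S,np.array(a)*k,T,np.array(b)*k))
big=[]
for c,(u,v) in ((S,(320,235)),(T,(370,415))):
    u,v=int(u*k),int(v*k); big.append(cv2.resize(c['color'][v-28:v+28,u-37:u+37,::-1],(400,300),interpolation=cv2.INTER_CUBIC))
for c,(u,v) in ((S,(375,300)),(T,(425,315))):
    u,v=int(u*k),int(v*k); big.append(cv2.resize(c['color'][v-45:v+45,u-60:u+60,::-1],(400,300),interpolation=cv2.INTER_CUBIC))
cv2.imwrite('pics/crop.png',np.vstack([np.hstack(big[:2]),np.hstack(big[2:])]))
E
```

```text
grip [ 0.50193655 -0.04718672  0.10391235] 0.6429409993286868
knobtop [ 0.45015629 -0.3521655   0.09425142] 1.1957255613525035
f+y [0.56395441 0.06630652 0.09374922] 0.26177758037567855
h+y [0.74598415 0.0604471  0.10505276] 3.454246550764509
h-y [ 0.74329394 -0.14879297  0.09353765] 0.6094777460741341
f-y [ 0.55647049 -0.15165416  0.10203935] 0.22708297501989705
house ridge [ 0.70061695 -0.40010422  0.09282491] 3.5809967424637534
```

View pics/crop.png

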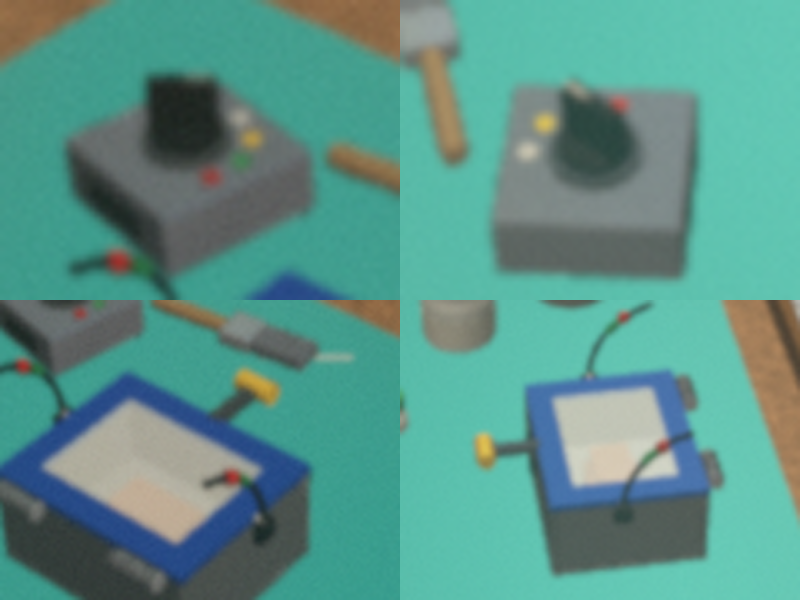

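The knob is at about (0.45,-0.35) and the pointer looks to be on white or yellow. The grip is at (0.502,-0.047,0.104), which agrees with its stated height. The box is nearly aligned with the world axes. Next I'll move over the knob and look with the wrist camera.

```bash
cat >> h.py <<'E'
from scipy.spatial.transform import Rotation as Ro
def Rd(a,tilt=0):
    a=np.radians(a); x=np.array([np.cos(a),np.sin(a),0]); z=np.array([0,0,-1.]); R=np.c_[x,np.cross(z,x),z]
    return Ro.from_rotvec(R[:,1]*np.radians(tilt)).as_matrix()@R
def go(s,pos,a,tilt=0):
    R=s['tcp_rot']; print('lin cm',(100*R.T@(np.array(pos)-s['position'])).round(2),'ang',Ro.from_matrix(R.T@Rd(a,tilt)).as_rotvec().round(3))
E
python3 - <<'E'
from h import *; from rig import *
s=read_state(); go(s,(.45,.15,.30),180); go(s,(.45,-.30,.30),180)
c=capture('wrist'); print(c['hand_eye'].round(3),c['fx'],c['cx'],c['cy'])
E
```

```text
lin cm [-36.18 -31.76  -7.78] ang [-0.002 -0.001 -0.382]
lin cm [-52.95 -73.52  -7.71] ang [-0.002 -0.001 -0.382]
[[ 0.002 -0.965 -0.262  0.07 ]
 [ 1.     0.002 -0.    -0.002]
 [ 0.    -0.262  0.965 -0.162]
 [ 0.     0.     0.     1.   ]] 352.5843991199506 279.5566755955865 211.43724874414528
```

Emit:
move_arm(linear=[[-36.2, -31.8, -7.8], [-36.2, -31.8, -7.8], [-36.2, -31.8, -7.8], [-36.2, -31.8, -7.8], [-36.2, -31.8, -7.8], [-36.2, -31.8, -7.8], [-36.2, -31.8, -7.8], [-36.2, -31.8, -7.8], [-36.2, -31.8, -7.8], [-36.2, -31.8, -7.8], [-36.2, -31.8, -7.8], [-53, -73.5, -6]], angular=[[0, 0, -0.382], [0, 0, -0.382], [0, 0, -0.382], [0, 0, -0.382], [0, 0, -0.382], [0, 0, -0.382], [0, 0, -0.382], [0, 0, -0.382], [0, 0, -0.382], [0, 0, -0.382], [0, 0, -0.382], [0, 0, -0.382]], fingers=[-1, -1, -1, -1, -1, -1, -1, -1, -1, -1, -1, -1])

```text
time_s: 1.15
position: [0.4408, 0.136, 0.2955]
tcp_rot: [[-1.0, 0.0, 0.006], [0.0, 1.0, -0.001], [-0.006, -0.001, -1.0]]
force: [1.0, 0.1, -0.6]
opening: 1.0
```

Run:
```python
from h import *; from rig import *
s=read_state(); print(s['time_s'],s['position'],s['tcp_rot'].round(3).tolist()); go(s,(.44,-.35,.26),180)
```

```text
1.15 [0.44083304 0.13597645 0.29550151] [[-1.0, 0.0, 0.006], [0.0, 1.0, -0.001], [-0.006, -0.001, -1.0]]
lin cm [  0.1  -48.59   3.6 ] ang [-0.001  0.006 -0.   ]
```

Emit:
move_arm(linear=[[0, -48.6, 3.6], [0, -48.6, 3.6], [0, -48.6, 3.6], [0, -48.6, 3.6], [0, -48.6, 3.6], [0, -48.6, 3.6], [0, -48.6, 3.6], [0, -48.6, 3.6], [0, -48.6, 3.6], [0, -48.6, 3.6], [0, -48.6, 3.6], [0, -48.6, 3.6]], angular=[[0, 0.006, 0], [0, 0.006, 0], [0, 0.006, 0], [0, 0.006, 0], [0, 0.006, 0], [0, 0.006, 0], [0, 0.006, 0], [0, 0.006, 0], [0, 0.006, 0], [0, 0.006, 0], [0, 0.006, 0], [0, 0.006, 0]], fingers=[-1, -1, -1, -1, -1, -1, -1, -1, -1, -1, -1, -1])

```text
time_s: 2.15
position: [0.4406, -0.3537, 0.2595]
tcp_rot: [[-1.0, 0.002, 0.001], [0.002, 1.0, -0.002], [-0.001, -0.002, -1.0]]
force: [1.0, -0.6, -0.2]
opening: 1.001
```

Emit:
move_arm(linear=[[0, -0.5, 0], [0, -0.5, 0], [0, -0.5, 0]], angular=[[0, 0, 0], [0, 0, 0], [0, 0, 0]], fingers=[-1, -1, -1])

```text
time_s: 2.4
position: [0.44, -0.3578, 0.2588]
tcp_rot: [[-1.0, 0.003, -0.0], [0.003, 1.0, 0.0], [0.0, 0.0, -1.0]]
force: [-0.7, 1.3, -0.9]
opening: 1.003
```

```bash
cat >> h.py <<'E'
def wrist(name):
    from rig import read_state,capture
    s=read_state(); c=capture('wrist')
    W=np.eye(4); W[:3,:3]=s['tcp_rot']; W[:3,3]=s['position']
    c['view']=np.linalg.inv(W@c['hand_eye']); pickle.dump((s,c),open(name+'.pkl','wb'))
    cv2.imwrite(f'pics/{name}.png',c['color'][:,:,::-1]); return s,c
E
python3 - <<'E'
from h import *
s,c=wrist('w1'); print(s['time_s'],s['position'])
E
```

```text
2.4 [ 0.44004458 -0.3578277   0.25882689]
```

View pics/w1.png

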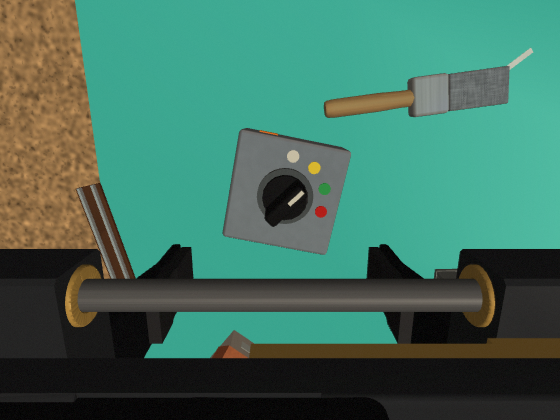

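The wrist picture shows the case's top corners at (241,129), (350,150), (326,254) and (223,235). The dots are white (293,156), yellow (314,168), green (324,188) and red (321,212). The pointer line runs (290,205) to (303,192), so the knob is at yellow and needs +0.6 rad clockwise.

Run:
```python
from h import *
from rig import read_state
s,c=pickle.load(open('w1.pkl','rb'))
q=np.array([onplane(c,p,.05) for p in [(241,129),(350,150),(326,254),(223,235)]])
C=q.mean(0); print(q.round(4).tolist(),'C',C,[np.linalg.norm(q[i]-q[i-1]).round(4) for i in range(4)])
e=[np.degrees(np.arctan2(*(q[i]-q[i-1])[::-1])).round(1) for i in range(4)]; print('edges',e)
for n,p in dict(w=(293,156),y=(314,168),g=(324,188),r=(321,212)).items():
    d=onplane(c,p,.052)-C; print(n,np.degrees(np.arctan2(d[1],d[0])).round(1),np.linalg.norm(d).round(4))
a,b=[onplane(c,p,.102) for p in [(303,192),(270,221)]]
print('bar',a,b,(a+b)/2,np.linalg.norm(a-b),np.degrees(np.arctan2(*(a-b)[::-1])))
a,b=[onplane(c,p,.102) for p in [(302.5,192.5),(290,205)]]; print('ptr',a,b,np.degrees(np.arctan2(*(a-b)[::-1])))
im=c['color'][150:250,230:350,::-1]; cv2.imwrite('pics/k.png',cv2.resize(im,(720,600),interpolation=cv2.INTER_CUBIC))
```

```text
[[0.3819, -0.3994], [0.4033, -0.2867], [0.5192, -0.3078], [0.4965, -0.4228]] C [ 0.45023502 -0.35416639] [np.float64(0.1169), np.float64(0.1147), np.float64(0.1177), np.float64(0.1172)]
edges [np.float64(168.5), np.float64(79.2), np.float64(-10.3), np.float64(-101.2)]
w 168.7 0.0418
y 133.2 0.0416
g 99.7 0.0421
r 63.6 0.0436
bar [ 0.4368097  -0.33834556] [ 0.46470046 -0.36901879] [ 0.45075508 -0.35368218] 0.04145770676522962 132.27983217286393
ptr [ 0.43728025 -0.33879933] [ 0.44916108 -0.35025651] 136.03997423249427
```

View pics/k.png

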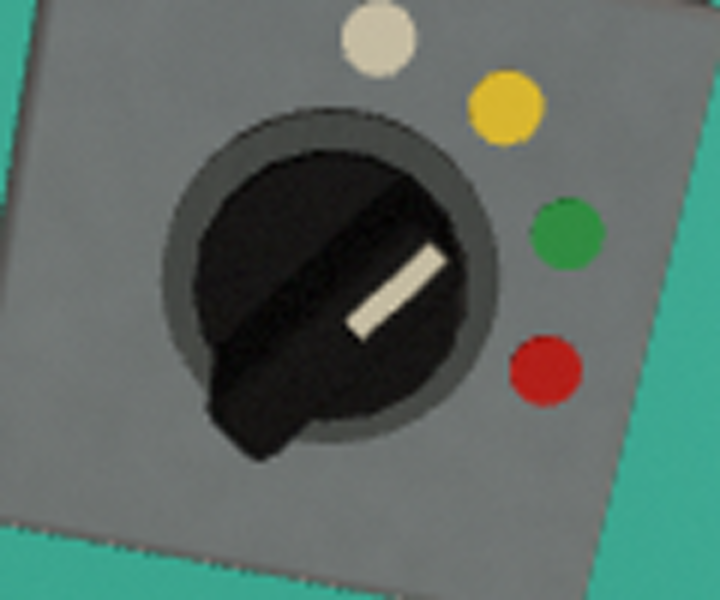

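The case centre is (0.4503,-0.354) and its yaw is about -10.5°. The pointer is at about 135° (yellow), and green is at 100.7°. I'll grasp the bar now.

Run:
```python
from h import *; from rig import *
s=read_state(); go(s,(.4503,-.354,.14),135); go(s,(.4503,-.354,.073),135)
```

```text
lin cm [-1.01  0.3  11.91] ang [ 0.    -0.     0.784]
lin cm [-1.02  0.3  18.61] ang [ 0.    -0.     0.784]
```

Emit:
move_arm(linear=[[-1, 0.3, 11.9], [-1, 0.3, 11.9], [-1, 0.3, 11.9], [-1, 0.3, 11.9], [-1, 0.3, 11.9], [-1, 0.3, 11.9], [-1, 0.3, 11.9], [-1, 0.3, 14], [-1, 0.3, 16.5], [-1, 0.3, 18.5], [-1, 0.3, 18.6], [-1, 0.3, 18.6]], angular=[[0, 0, 0.784], [0, 0, 0.784], [0, 0, 0.784], [0, 0, 0.784], [0, 0, 0.784], [0, 0, 0.784], [0, 0, 0.784], [0, 0, 0.784], [0, 0, 0.784], [0, 0, 0.784], [0, 0, 0.784], [0, 0, 0.784]], fingers=[-1, -1, -1, -1, -1, -1, -1, -1, -1, -1, -1, -1])

```text
time_s: 3.45
position: [0.4499, -0.3516, 0.0727]
tcp_rot: [[-0.708, 0.706, -0.002], [0.706, 0.708, 0.003], [0.004, 0.0, -1.0]]
force: [-0.2, 0.4, 0.9]
opening: 1.0
```

Emit:
move_arm(linear=[[0, 0, 0], [0, 0, 0], [0, 0, 0], [0, 0, 0], [0, 0, 0], [0, 0, 0], [0, 0, 0], [0, 0, 0]], angular=[[0, 0, 0], [0, 0, 0], [0, 0, 0], [0, 0, 0], [0, 0, 0], [0, 0, 0], [0, 0, 0], [0, 0, 0]], fingers=[1, 1, 1, 1, 1, 1, 1, 1])

```text
time_s: 4.12
position: [0.4498, -0.3517, 0.0728]
tcp_rot: [[-0.708, 0.706, -0.002], [0.706, 0.708, 0.003], [0.003, 0.0, -1.0]]
force: [-0.2, 0.5, -0.1]
opening: 0.477
```

Emit:
move_arm(linear=[[-0.2, -0.13, 0], [-0.2, -0.13, 0], [-0.2, -0.13, 0], [-0.2, -0.13, 0], [-0.2, -0.13, 0], [-0.2, -0.13, 0], [-0.2, -0.13, 0], [-0.2, -0.13, 0]], angular=[[0, 0, 0], [0, 0, 0], [0, 0, 0], [0, 0, 0], [0, 0, 0], [0, 0, 0], [0, 0, 0], [0, 0, 0]], fingers=[1, 1, 1, 1, 1, 1, 1, 1])

```text
time_s: 4.78
position: [0.4512, -0.3527, 0.0728]
tcp_rot: [[-0.708, 0.707, -0.001], [0.706, 0.708, 0.005], [0.004, 0.003, -1.0]]
force: [3.4, 3.9, -0.1]
opening: 0.165
```

Emit:
move_arm(linear=[[0, 0.05, 0], [0, 0.05, 0], [0, 0.05, 0], [0, 0.05, 0], [0, 0.05, 0], [0, 0.05, 0], [0, 0.05, 0], [0, 0.05, 0], [0, 0.05, 0]], angular=[[0, 0, 0.08], [0, 0, 0.16], [0, 0, 0.24], [0, 0, 0.32], [0, 0, 0.4], [0, 0, 0.48], [0, 0, 0.56], [0, 0, 0.61], [0, 0, 0.61]], fingers=[1, 1, 1, 1, 1, 1, 1, 1, 1])

```text
time_s: 5.53
position: [0.4512, -0.3524, 0.0727]
tcp_rot: [[-0.175, 0.985, -0.002], [0.985, 0.175, 0.005], [0.005, -0.001, -1.0]]
force: [-1.5, 0.4, 0.6]
opening: 0.159
```

Emit:
move_arm(linear=[[0, 0, 0], [0, 0, 0], [0, 0, 0], [0, 0, 0], [0, 0, 0], [0, 0, 0], [0, 0, 0], [0, 0, 0]], angular=[[0, 0, 0], [0, 0, 0], [0, 0, 0], [0, 0, 0], [0, 0, 0], [0, 0, 0], [0, 0, 0], [0, 0, 0]], fingers=[1, -1, -1, -1, -1, -1, -1, -1])

```text
time_s: 6.2
position: [0.4512, -0.3524, 0.0727]
tcp_rot: [[-0.175, 0.985, -0.002], [0.985, 0.175, 0.005], [0.005, -0.001, -1.0]]
force: [-0.3, 0.1, -0.2]
opening: 0.605
```

Emit:
move_arm(linear=[[0, 0, -4], [0, 0, -8], [0, 0, -12], [0, 0, -16], [0, 0, -18.5], [0, 0, -18.5]], angular=[[0, 0, 0], [0, 0, 0], [0, 0, 0], [0, 0, -0.125], [0, 0, -0.25], [0, 0, -0.25]], fingers=[-1, -1, -1, -1, -1, -1])

```text
time_s: 6.7
position: [0.4541, -0.3561, 0.2645]
tcp_rot: [[-0.417, 0.909, 0.007], [0.909, 0.417, -0.006], [-0.008, 0.004, -1.0]]
force: [0.7, -0.0, -0.6]
opening: 0.987
```

Run:
```python
from h import *
s,c=wrist('w2'); print(s['time_s'],s['position'])
# expected pixel positions of dots & pointer at green
M=P(c)
def px(x,y,z): q=M@[x,y,z,1]; return (q[:2]/q[2]).astype(int)
C=(.4503,-.354); u,v=px(*C,.1)
im=c['color'][max(v-60,0):v+60,max(u-80,0):u+80,::-1]
cv2.imwrite('pics/k2.png',cv2.resize(im,None,fx=4,fy=4,interpolation=cv2.INTER_CUBIC)); print(u,v)
go(s,(.43,-.20,.28),180); go(s,(.49,-.047,.25),180)
```

```text
6.7 [ 0.45411767 -0.35610434  0.26452757]
276 186
lin cm [15.18  4.32 -1.66] ang [-1.000e-03  1.000e-02 -1.141e+00]
lin cm [26.62 16.13  1.3 ] ang [-1.000e-03  1.000e-02 -1.141e+00]
```

View pics/k2.png

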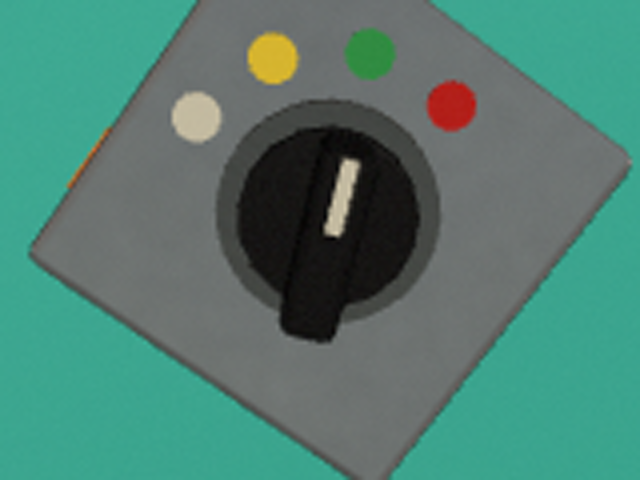

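The pointer (355,160 in the crop) now points at the green dot (370,53), so the knob is at green. Next I'll move over the lid grip.

Emit:
move_arm(linear=[[15.2, 4.3, -1.7], [15.2, 4.3, -1.7], [15.2, 4.3, -1.7], [15.2, 4.3, -1.7], [26.6, 16.1, 1.3], [26.6, 16.1, 1.3], [26.6, 16.1, 1.3], [26.6, 16.1, 1.3], [26.6, 16.1, 1.3], [26.6, 16.1, 1.3], [26.6, 16.1, 1.3], [26.6, 16.1, 1.3]], angular=[[0, 0, -1.141], [0, 0, -1.141], [0, 0, -1.141], [0, 0, -1.141], [0, 0, -1.141], [0, 0, -1.141], [0, 0, -1.141], [0, 0, -1.141], [0, 0, -1.141], [0, 0, -1.141], [0, 0, -1.141], [0, 0, -1.141]], fingers=[-1, -1, -1, -1, -1, -1, -1, -1, -1, -1, -1, -1])

```text
time_s: 7.75
position: [0.4892, -0.0467, 0.2474]
tcp_rot: [[-1.0, 0.008, 0.002], [0.008, 1.0, -0.001], [-0.002, -0.001, -1.0]]
force: [-0.2, -0.0, 0.3]
opening: 1.006
```

Emit:
move_arm(linear=[[0, 0, 0], [0, 0, 0]], angular=[[0, 0, 0], [0, 0, 0]], fingers=[-1, -1])

```text
time_s: 7.92
position: [0.4889, -0.048, 0.2473]
tcp_rot: [[-1.0, 0.012, 0.002], [0.012, 1.0, -0.001], [-0.002, -0.001, -1.0]]
force: [-0.7, -0.2, -0.3]
opening: 0.998
```

Run:
```python
from h import *
s,c=wrist('w3'); print(s['time_s'],s['position'],s['tcp_rot'].round(3).tolist())
h=cv2.cvtColor(c['color'],cv2.COLOR_RGB2HSV); m=cv2.inRange(h,(20,120,90),(32,255,255))
n,l,st,ce=cv2.connectedComponentsWithStats(m)
for i in range(1,n):
    if st[i,4]>150:
        p=np.argwhere(l==i)[:,::-1].astype(np.float32); r=cv2.minAreaRect(p); print(st[i],ce[i],r,onplane(c,ce[i],.108),[onplane(c,q,.104).round(4).tolist() for q in cv2.boxPoints(r)])
```

```text
7.9167 [ 0.4888654  -0.04801675  0.24730277] [[-1.0, 0.012, 0.002], [0.012, 1.0, -0.001], [-0.002, -0.001, -1.0]]
[ 256  197   46   24 1053] [278.75213675 208.59259259] ((278.5, 208.5), (23.0, 45.0), 90.0) [ 0.49715912 -0.05120387] [[0.4874, -0.0713], [0.4878, -0.0314], [0.5091, -0.0313], [0.5087, -0.0719]]
```

View pics/w3.png

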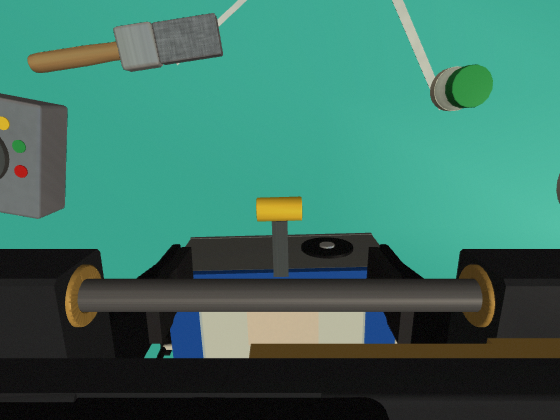

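The grip shows at (279,209), square with the jaws. It measures 40x21 mm at the grip height, centred at (0.498,-0.0515), which fits the given size. I'll descend on it.

Run:
```python
from h import *; from rig import *
s=read_state(); print(s['position']); go(s,(.499,-.0512,.13),180);go(s,(.499,-.0512,.085),180)
```

```text
[ 0.48895288 -0.04792935  0.24740043]
lin cm [-0.98 -0.3  11.74] ang [-0.001  0.002 -0.012]
lin cm [-0.97 -0.29 16.24] ang [-0.001  0.002 -0.012]
```

Emit:
move_arm(linear=[[-1, -0.3, 4], [-1, -0.3, 8], [-1, -0.3, 11.7], [-1, -0.3, 13.5], [-1, -0.3, 15], [-1, -0.3, 16.2], [-1, -0.3, 16.2], [-1, -0.3, 16.2]], angular=[[0, 0, -0.012], [0, 0, -0.012], [0, 0, -0.012], [0, 0, -0.012], [0, 0, -0.012], [0, 0, -0.012], [0, 0, -0.012], [0, 0, -0.012]], fingers=[-1, -1, -1, -1, -1, -1, -1, -1])

```text
time_s: 8.63
position: [0.499, -0.0518, 0.0851]
tcp_rot: [[-1.0, 0.002, 0.001], [0.002, 1.0, -0.001], [-0.001, -0.001, -1.0]]
force: [0.3, 0.1, 0.8]
opening: 0.999
```

Run:
```python
from h import *
s,c=wrist('w4'); print(s['position'])
h=cv2.cvtColor(c['color'],cv2.COLOR_RGB2HSV); m=cv2.inRange(h,(20,120,90),(32,255,255))
n,l,st,ce=cv2.connectedComponentsWithStats(m)
for i in range(1,n):
    if st[i,4]>150:
        p=np.argwhere(l==i)[:,::-1].astype(np.float32); r=cv2.minAreaRect(p); print(st[i],ce[i],r,[onplane(c,q,.108).round(4).tolist() for q in cv2.boxPoints(r)])
go(s,(.499,-.0512,.085),180)
```

```text
[ 0.49903721 -0.05182802  0.08512472]
[ 239  256   95   23 2123] [286.26519077 267.22373999] ((286.0, 267.0), (93.99998474121094, 21.999996185302734), -0.0) [[0.4953, -0.0714], [0.4851, -0.0711], [0.4851, -0.0313], [0.4952, -0.0309]]
lin cm [0.   0.06 0.01] ang [-0.001  0.001 -0.002]
```

Emit:
move_arm(linear=[[0.1, 0.06, 0], [0.1, 0.06, 0], [0.1, 0.06, 0], [0.1, 0.06, 0], [0.1, 0.06, 0], [0.1, 0.06, 0], [0.1, 0.06, 0], [0.1, 0.06, 0], [0.1, 0.06, 0], [0.1, 0.06, 0], [0.1, 0.06, 0]], angular=[[0, 0, 0], [0, 0, 0], [0, 0, 0], [0, 0, 0], [0, 0, 0], [0, 0, 0], [0, 0, 0], [0, 0, 0], [0, 0, 0], [0, 0, 0], [0, 0, 0]], fingers=[1, 1, 1, 1, 1, 1, 1, 1, 1, 1, 1])

```text
time_s: 9.6
position: [0.4985, -0.0491, 0.0857]
tcp_rot: [[-1.0, 0.003, 0.003], [0.003, 1.0, 0.002], [-0.003, 0.002, -1.0]]
force: [2.0, 8.6, -0.1]
opening: 0.457
```

Run:
```python
from h import *; from rig import *
s=read_state(); print(s['opening']*87,s['force'],s['position'])
g0=np.array(s['position']);H=g0+[.241,0,0]
for t in [.1,.2,.3,.4,.5,.6,.7,.8,.9,1.,1.1]:
    print(t,end=' '); go(s,g0+.24*np.array([1-np.cos(t),0,np.sin(t)]),180)
```

```text
39.795096837285676 [ 2.01391015  8.61405128 -0.10336145] [ 0.49852823 -0.04905537  0.08570143]
0.1 lin cm [-0.13  0.01 -2.4 ] ang [ 0.002  0.003 -0.003]
0.2 lin cm [-0.49  0.01 -4.77] ang [ 0.002  0.003 -0.003]
0.3 lin cm [-1.09  0.02 -7.09] ang [ 0.002  0.003 -0.003]
0.4 lin cm [-1.92  0.02 -9.34] ang [ 0.002  0.003 -0.003]
0.5 lin cm [ -2.97   0.03 -11.5 ] ang [ 0.002  0.003 -0.003]
0.6 lin cm [ -4.23   0.04 -13.54] ang [ 0.002  0.003 -0.003]
0.7 lin cm [ -5.68   0.05 -15.45] ang [ 0.002  0.003 -0.003]
0.8 lin cm [ -7.32   0.06 -17.2 ] ang [ 0.002  0.003 -0.003]
0.9 lin cm [ -9.13   0.07 -18.78] ang [ 0.002  0.003 -0.003]
1.0 lin cm [-11.08   0.08 -20.17] ang [ 0.002  0.003 -0.003]
1.1 lin cm [-13.17   0.08 -21.35] ang [ 0.002  0.003 -0.003]
```

Emit:
move_arm(linear=[[-0.03, 0, -1.2], [-0.13, 0, -2.4], [-0.3, 0, -3.6], [-0.5, 0, -4.8], [-0.75, 0, -5.95], [-1.1, 0, -7.1], [-1.5, 0, -8.2], [-1.9, 0, -9.35], [-2.4, 0, -10.45], [-3, 0, -11.5], [-3.6, 0, -12.55], [-4.2, 0, -13.55]], angular=[[0, 0, 0], [0, 0, 0], [0, 0, 0], [0, 0, 0], [0, 0, 0], [0, 0, 0], [0, 0, 0], [0, 0, 0], [0, 0, 0], [0, 0, 0], [0, 0, 0], [0, 0, 0]], fingers=[1, 1, 1, 1, 1, 1, 1, 1, 1, 1, 1, 1])

```text
time_s: 10.6
position: [0.541, -0.0483, 0.2211]
tcp_rot: [[-1.0, 0.003, 0.004], [0.003, 1.0, 0.004], [-0.004, 0.004, -1.0]]
force: [4.9, 3.5, -6.1]
opening: 0.454
```

```bash
cat > arc.py <<'E'
import sys
from h import *; from rig import *
H=np.array([.4985+.24,-.0491,.0857])
s=read_state(); v=s['position']-H; print(s['time_s'],s['opening'],s['force'],'r',np.hypot(v[0],v[2]),'th',np.arctan2(v[2],-v[0]))
for t in map(float,sys.argv[1:]):
    print(t,end=' '); go(s,H+.24*np.array([-np.cos(t),0,np.sin(t)]),180)
E
python3 arc.py .65 .7 .75 .8 .85 .9 .95 1 1.05 1.1 1.12
```

```text
10.6 0.4543742498905271 [ 4.91770659  3.51208873 -6.12627053] r 0.23943042875127865 th 0.6011199192794601
0.65 lin cm [-0.64 -0.07 -0.98] ang [ 0.004  0.004 -0.003]
0.7 lin cm [-1.4  -0.07 -1.91] ang [ 0.004  0.004 -0.003]
0.75 lin cm [-2.2  -0.06 -2.81] ang [ 0.004  0.004 -0.003]
0.8 lin cm [-3.04 -0.05 -3.66] ang [ 0.004  0.004 -0.003]
0.85 lin cm [-3.92 -0.05 -4.47] ang [ 0.004  0.004 -0.003]
0.9 lin cm [-4.85 -0.04 -5.24] ang [ 0.004  0.004 -0.003]
0.95 lin cm [-5.81 -0.04 -5.96] ang [ 0.004  0.004 -0.003]
1.0 lin cm [-6.8  -0.03 -6.63] ang [ 0.004  0.004 -0.003]
1.05 lin cm [-7.83 -0.03 -7.25] ang [ 0.004  0.004 -0.003]
1.1 lin cm [-8.89 -0.02 -7.81] ang [ 0.004  0.004 -0.003]
1.12 lin cm [-9.32 -0.02 -8.03] ang [ 0.004  0.004 -0.003]
```

Emit:
move_arm(linear=[[-0.65, 0, -0.95], [-1.4, 0, -1.85], [-2.2, 0, -2.75], [-3.05, 0, -3.6], [-3.95, 0, -4.4], [-4.9, 0, -5.15], [-5.85, 0, -5.85], [-6.85, 0, -6.5], [-7.9, 0, -7.1], [-8.95, 0, -7.7], [-9.4, 0, -7.95], [-9.4, 0, -7.95]], angular=[[0, 0, 0], [0, 0, 0], [0, 0, 0], [0, 0, 0], [0, 0, 0], [0, 0, 0], [0, 0, 0], [0, 0, 0], [0, 0, 0], [0, 0, 0], [0, 0, 0], [0, 0, 0]], fingers=[1, 1, 1, 1, 1, 1, 1, 1, 1, 1, 1, 1])

```text
time_s: 11.6
position: [0.6351, -0.0469, 0.3006]
tcp_rot: [[-1.0, 0.001, 0.003], [0.001, 1.0, 0.007], [-0.003, 0.007, -1.0]]
force: [-1.2, 5.9, -0.2]
opening: 0.457
```

```bash
python3 arc.py 1.1 1.06 1.02 .98 .94 .91 .88 .85 .83 .82; python3 -c "
from h import *;from rig import *
b=[]
for n,(u,v) in dict(scene=(262,190),side=(305,205)).items():
    c=capture(n); b.append(cv2.resize(c['color'][v-75:v+55,u-50:u+50,::-1],(400,520),interpolation=cv2.INTER_CUBIC))
cv2.imwrite('pics/up.png',np.hstack(b))"
```

```text
11.6 0.4574967578024167 [-1.20767345  5.89687598 -0.18651278] r 0.23845364298541827 th 1.1221502647681916
1.1 lin cm [ 0.54 -0.22  0.09] ang [ 0.007  0.003 -0.001]
1.06 lin cm [ 1.39 -0.22  0.54] ang [ 0.007  0.003 -0.001]
1.02 lin cm [ 2.22 -0.23  1.03] ang [ 0.007  0.003 -0.001]
0.98 lin cm [ 3.03 -0.23  1.54] ang [ 0.007  0.003 -0.001]
0.94 lin cm [ 3.82 -0.24  2.09] ang [ 0.007  0.003 -0.001]
0.91 lin cm [ 4.39 -0.24  2.52] ang [ 0.007  0.003 -0.001]
0.88 lin cm [ 4.96 -0.24  2.97] ang [ 0.007  0.003 -0.001]
0.85 lin cm [ 5.51 -0.25  3.44] ang [ 0.007  0.003 -0.001]
0.83 lin cm [ 5.87 -0.25  3.76] ang [ 0.007  0.003 -0.001]
0.82 lin cm [ 6.04 -0.25  3.92] ang [ 0.007  0.003 -0.001]
```

View pics/up.png

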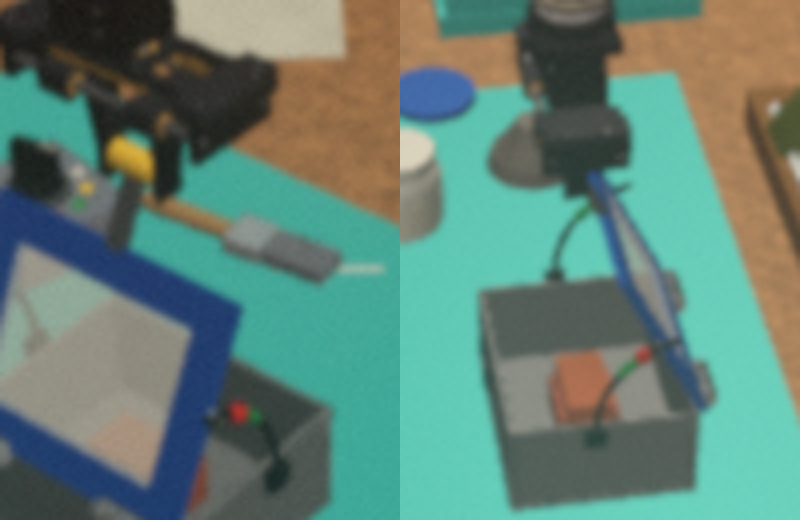

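The lid is past balance: the white pointer at (215,412) lies beyond the red bead at (240,410), at about 1.12 rad. I'll bring it back slowly to about 0.82.

Emit:
move_arm(linear=[[0.45, 0, 0.2], [1.3, 0, 0.65], [2.1, 0, 1.15], [2.95, 0, 1.65], [3.7, 0, 2.2], [4.3, 0, 2.6], [4.9, 0, 3.05], [5.4, 0, 3.5], [5.8, 0, 3.85], [5.95, 0, 4.0], [5.95, 0, 4.0], [5.95, 0, 4.0]], angular=[[0, 0, 0], [0, 0, 0], [0, 0, 0], [0, 0, 0], [0, 0, 0], [0, 0, 0], [0, 0, 0], [0, 0, 0], [0, 0, 0], [0, 0, 0], [0, 0, 0], [0, 0, 0]], fingers=[1, 1, 1, 1, 1, 1, 1, 1, 1, 1, 1, 1])

```text
time_s: 12.7
position: [0.5748, -0.0477, 0.2602]
tcp_rot: [[-1.0, 0.001, 0.002], [0.001, 1.0, 0.005], [-0.002, 0.005, -1.0]]
force: [1.3, -4.9, -0.3]
opening: 0.458
```

Emit:
move_arm(linear=[[0, 0, 0], [0, 0, 0], [0, 0, 0], [0, 0, 0]], angular=[[0, 0, 0], [0, 0, 0], [0, 0, 0], [0, 0, 0]], fingers=[1, 1, 1, 1])

```text
time_s: 13.03
position: [0.5748, -0.0477, 0.2603]
tcp_rot: [[-1.0, 0.001, 0.002], [0.001, 1.0, 0.005], [-0.002, 0.005, -1.0]]
force: [0.2, -3.3, -0.8]
opening: 0.454
```

```bash
python3 arc.py .82; python3 -c "
from h import *;from rig import *
b=[]
for n,(u,v) in dict(scene=(280,200),side=(320,215)).items():
    c=capture(n); print((lambda s:(s['position'],s['qvel'].round(2)))(read_state())); b.append(cv2.resize(c['color'][v-65:v+45,u-40:u+40,::-1],(400,550),interpolation=cv2.INTER_CUBIC))
cv2.imwrite('pics/hold.png',np.hstack(b))"
```

```text
13.0333 0.45354919942472716 [ 0.15342447 -3.32704275 -0.83067778] r 0.23932961617897985 th 0.8178239883655464
0.82 lin cm [ 0.01 -0.14 -0.09] ang [ 0.005  0.002 -0.001]
(array([ 0.57484967, -0.04774287,  0.26030379]), array([ 0.02,  0.02,  0.08,  0.01, -0.02, -0.02]))
(array([ 0.57482493, -0.04775849,  0.26027153]), array([-0.05, -0.01,  0.01,  0.09,  0.08, -0.02]))
```

View pics/hold.png

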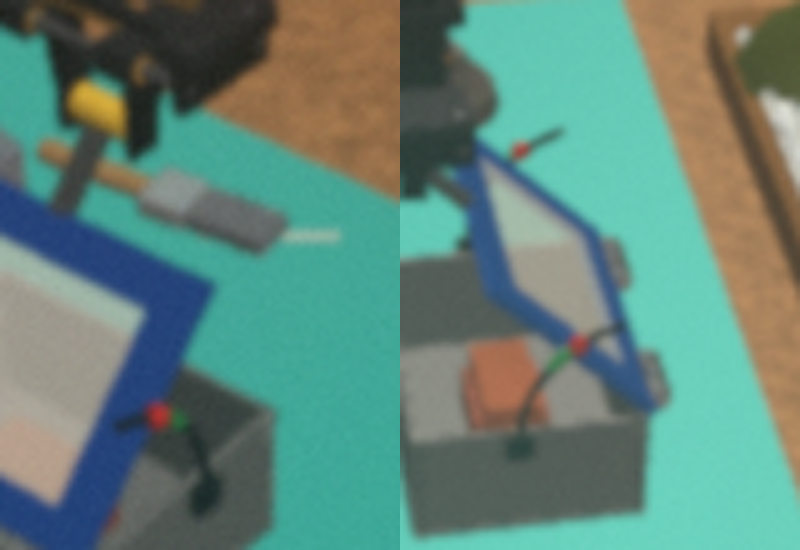

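The grip is between the fingers at (98,108), and the lid stands over the box just below the red beads. The white pointers are hidden from these views, so I'll cross-check the angle from the grip's pixel before handing in.

Run:
```python
from h import *; from rig import *
c=capture('scene'); M=P(c); s=read_state()
h=cv2.cvtColor(c['color'],cv2.COLOR_RGB2HSV)[140:175,245:280]; m=cv2.inRange(h,(18,130,90),(34,255,255)); v,u=np.argwhere(m).mean(0)+[140,245]
H=np.array([.7385,-.051,.104])
for t in (.7,.75,.8,.85,.9,.95):
    q=M@[*(H+.24*np.array([-np.cos(t),0,np.sin(t)])),1]; print(t,(q[:2]/q[2]).round(1))
print('grip',u,v,s['opening'],s['time_s'])
```

```text
0.7 [264.8 158.6]
0.75 [262.9 157.3]
0.8 [260.9 156.2]
0.85 [258.8 155.3]
0.9 [256.5 154.5]
0.95 [254.2 153.9]
grip 258.8641975308642 156.07407407407408 0.45969816161677723 13.1833
```

```bash
python3 -c "
from rig import *
print(hand_in())"
```

```text
the job is handed in; nothing more can be done
None
```

I turned the selector knob from yellow to green and let it go; a close-up taken afterwards shows its pointer at the green dot. I then lifted the lid by its yellow grip to about 1.12 rad, where a picture shows it past the red balance marks. I brought it back and handed in at 13.2 s with the fingers still holding the grip.

**Last checks:**
- **Lid angle:** the arm's position gives about 0.82 rad and the grip's place in the scene image gives about 0.80–0.85. Both are inside the green band (0.70–0.92).
- **Stillness and grip:** the joints were at rest, the outside force was under 4 N, and the jaws were about 40 mm apart on the grip.
- **Not seen directly:** the white pointers were hidden in the final views, so their place in the green bands rests on those two angle estimates.
- **Bystanders:** the arm felt no unexpected contact, but I did not re-measure where the loose things lie.

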